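# Take up the end float of a countershaft with the spacer that fits

### The arm

A 6-joint arm with a two-finger parallel gripper is mounted at the origin on a cart in front of the work surface, level with it; the furniture and walls round the work are solid. World frame = base frame: x ahead of the robot, y to its left, z up, the work surface at z = 0. Lengths are in m, angles in rad, forces in N, time in s.
With the tool pointing down it reaches from about 0.25 to 0.85 m from the base axis. Payload 12.5 kg.
Tool frame: the origin (TCP) lies on the centre line of the jaws, within the pads' length; the fingertips stand 22 mm ahead of it and the grasp point (between the pads) lies 3 mm ahead of it (tip_extent is the distance from the TCP to the fingertips, in m); z points along the fingers, y is the line along which they close (so a half turn about z gives the same grasp; the last joint's range is limited). The gripper opens to 93 mm and grips with 3 to 60 N. Pads are 15 mm wide; open, the fingers measure 128 mm over their backs; the gripper's body (75 mm by 188 mm) begins 65 mm behind the grasp point.
Start: joints at [1.211, 0.351, 1.652, -0, 1.139, -0.085], TCP at [0.149, 0.529, 0.241] pointing down, gripper open.
Joint ranges: [-2.75, 2.75], [-0.79, 2.1], [0.01, 2.65], [-1.57, 4.71], [0.07, 3.14], [-2.87, 2.87]. Speed limits (rad/s): [2.22, 2.22, 2.79, 3.14, 3.14, 3.14].

### API

Orientations are given as a 3x3 rotation matrix whose columns are the frame's x, y, z axes.
In Python, from cell import * gives the robot as it stands.
- The arm moves only by the tool servo_tool, never from a script. Its argument "rows" is one flat list of numbers, 7 for each row, row after row: the shift along the tool's x, y, z in cm, then the turn, a rotation vector about the tool's x, y, z in degrees, then the finger opening in cm, from 0 to 9.3. A call has 1 to 10 rows; each row shifts and turns the commanded pose from where the row before left it, along the tool's axes as they then stand; what a row does not reach is not made up. A row lasts 1/8 s, in which the tool goes at most 62.5 mm and 10.7 degrees, less where a joint would pass 70% of its speed; a pose out of reach is approached as far as the arm can. A call with a gripper value outside its range is refused whole. The fingers move at their own pace and stop on an object; "newtons" is the grip in N (left out, the last holds). Time passes only in rows, so rows that do not move let the fingers close. It gives the time, the measured TCP pose, the force, the opening and the grip force at its end, in the units of the state.
- sense(): the state, without advancing time (a new reading comes with each control period).
- grab_frame(name): name is "scene" or "top" or "wrist"; returns a dict with "pixels" (400x640x3 uint8, red, green, blue), "depth" (400x640 float32, m along the optical axis (not along the pixel's ray), 0 where there is no reading), "fov_y" (degrees; the focal length in pixels is half the picture's height over the tangent of half this angle, whatever the lens; pixels are square), "cx", "cy" (the principal point, pixels), "rvec" (rotation vector, rad) and "tvec" (3), from world to camera coordinates, as OpenCV has them; the wrist camera has in their place "tool_from_camera" (4x4, takes a point from camera to tool coordinates, whose origin is the TCP and whose axes are the flange's). Camera axes: x right, y down, z forward; pixel columns grow to the right and rows downward; lengths in m; the calibration is good to about 2 mm. A picture is of the moment at which its call begins: read the wrist's pose just before it.
- hand_in(): hands the job in; it is judged then, once.
Trained networks look in a picture, given as the dict that the camera call returned (one of the last four; its "shot" number tells which), for a name from the list of things; names that differ only in an ending like _2 or _b are one class to them, and where a whole thing is asked for, a point or a joint stands for the part that bears it (a point fixed in the world has none). Each returns a list of dicts, best first, with "score" (0 to 1); they miss things now and then, are a little off and sometimes report something else, mostly with a low value. They report only what shows in the picture. A call takes as long as a camera call.
- find_in(picture, target): "centre" ([column, row] in pixels, amid what is visible of it).
The state is a dict: "clock": time; "qpos": joint angles; "joint_velocities": joint speeds; "joint_efforts": joint torques, N m; "tcp_pos": TCP position; "ee_rot": TCP orientation; "contact_force": force on the tool from outside, world axes, zero at the start; "torque": the same for the moment, N m; "opening": finger opening in m; "grasp_force": force on a finger pad.
Only numpy, scipy, OpenCV 4.12 (cv2) and the standard library are available. Lean on these libraries where they do the work, as an engineer would, in place of code of your own. Each camera call takes 0.05 s, during which the arm holds its last target. There are 200 camera calls.

### The job

The countershaft on the bench has a gap between its square bearing block and the pulley hub. Find by feel which of the three horseshoe spacers in the wooden rack fits that gap: flat face against the bearing and bevel towards the hub, it must slide down over the shaft with a light drag, pushing the spring-loaded hub back a little; it must neither drop in loose nor need force. Leave the one that fits pushed home astride the shaft and pinched between hub and bearing, with the other two standing in their own slots of the rack; never press a spacer hard on the machine, and leave the other things on the bench alone.

Things in the scene. Friction and masses are not known exactly. Their poses are not given: they have to be found in the camera images.
- stand: countershaft unit, bolted down, base plate 96 x 214 mm, nothing on it above 111 mm. Level shaft, 18 mm diameter, along its y axis at x = 0, z = 68 mm, through a square bearing block (y = 30 to 70 mm), a pulley with round hub flange (next to the bearing, 64 mm diameter, top at z = 100 mm) and a round pillow block (-y end). Origin on the bench under the shaft; yaw within 0.3 rad of 0.
- bearing: the square bearing block, fixed on the stand, frame as the stand's: 64 mm wide, y = 30 to 70 mm, top at z = 97 mm, cap bolts and oil nipple up to z = 111 mm at y = 44 to 60 mm. Its face at y = 30 mm looks to -y at the hub; the face's top edge has a 3 mm chamfer.
- gap (a point): on the bearing's face, level with its top: x = 0, y = 30, z = 97 mm of the stand, same axes. The gap runs from here to -y up to the hub flange: 5 to 13.4 mm at rest, not told. Hub, pulley and shaft can be pushed 3.6 mm away from the bearing against a spring (2.5 N at once, 5 N at the end), not towards it, and spring back.
- seat (a point): top of the shaft at the bearing's face: x = 0, y = 30, z = 77 mm of the stand, same axes. A spacer is home when its crotch rests here, feet at z = 35 mm. Up to 3.6 mm thicker than the gap it slides in with 2 to 8 N of drag (up to 12 N while the bevel spreads the gap); thinner it is loose; thicker it jams on its bevel, feet still above z = 75 mm.
- rack: wooden rack block 76 x 146 x 40 mm, fixed to the bench, origin at the centre of its underside, yaw within 0.3 rad of 0. Three slots 32 mm deep (floor at z = 8 mm), each 1.6 mm larger than its spacer, lie across it at y = -49 mm (8 mm spacer), -2 mm (11 mm spacer) and +47 mm (14 mm spacer), x = 0.
- spacer_thin: steel horseshoe spacer 8 mm thick, 150 g +-30 %, legs down in the rack. Origin: centre of the underside of its feet; z up, x across, y through the thickness. Legs at |x| 10.5 to 27 mm, crotch at z = 42, shoulders to z = 68, grip tab 26 mm wide (x) from z = 68 to 108. Face y = +4.0 is flat; face y = -4.0 has a bevel up to z = 20, the feet being 2 mm thick. Bevel goes to the hub.
- spacer_middle: steel horseshoe spacer 11 mm thick, 200 g +-30 %, legs down in the rack. Origin: centre of the underside of its feet; z up, x across, y through the thickness. Legs at |x| 10.5 to 27 mm, crotch at z = 42, shoulders to z = 68, grip tab 26 mm wide (x) from z = 68 to 108. Face y = +5.5 is flat; face y = -5.5 has a bevel up to z = 20, the feet being 5 mm thick. Bevel goes to the hub.
- spacer_thick: steel horseshoe spacer 14 mm thick, 250 g +-30 %, legs down in the rack. Origin: centre of the underside of its feet; z up, x across, y through the thickness. Legs at |x| 10.5 to 27 mm, crotch at z = 42, shoulders to z = 68, grip tab 26 mm wide (x) from z = 68 to 108. Face y = +7.0 is flat; face y = -7.0 has a bevel up to z = 20, the feet being 8 mm thick. Bevel goes to the hub.
- spanner_1: open-ended spanner 40 x 224 x 8 mm lying in front of the countershaft; a bystander
- screwdriver_1: screwdriver 206 mm long, 27 mm thick handle, lying in front of the rack; a bystander
- flange: dark cast pipe flange 85 mm across, 26 mm high, lying flat behind the two; a bystander
- tape_roll: roll of tape 62 mm across, 20 mm high, lying flat; a bystander
- oil_can: oil can with thin spout, 72 x 131 mm, 161 mm high; a bystander

How it is judged:
On the way:
1. the legs of a spacer have entered the gap between bearing and hub, astride the shaft (((z of spacer_thin in the frame of stand between 0.045 and 0.096 m and x of spacer_thin in the frame of stand between -0.008 and 0.008 m and y of spacer_thin in the frame of stand between 0.01 and 0.03 m) or (z of spacer_middle in the frame of stand between 0.045 and 0.096 m and x of spacer_middle in the frame of stand between -0.008 and 0.008 m and y of spacer_middle in the frame of stand between 0.01 and 0.03 m) or (z of spacer_thick in the frame of stand between 0.045 and 0.096 m and x of spacer_thick in the frame of stand between -0.008 and 0.008 m and y of spacer_thick in the frame of stand between 0.01 and 0.03 m))), for 0.1 s.
At the end, for the whole second after the job is handed in: One spacer home on the shaft (underside at 35 mm, within 4 mm), upright, flat on the bearing within 2 mm, pinched by the sprung hub (over 1.2 N on the bearing); the other two at rest upright in their own rack slots within 6 mm (((z of spacer_thin in the frame of stand between 0.031 and 0.039 m and x of spacer_thin in the frame of stand between -0.005 and 0.005 m and y of spacer_thin in the frame of stand between 0.024 and 0.028 m and angle between spacer_thin's own z axis and vertical below 0.1 rad and contact force between spacer_thin and bearing above 1.2 N and linear speed of each of spacer_thin, spacer_middle, spacer_thick below 0.02 m/s and z of each of spacer_middle, spacer_thick in the frame of rack below 0.014 m and angle between each of spacer_middle, spacer_thick's own z axis and vertical below 0.15 rad and x of spacer_middle in the frame of rack between -0.006 and 0.006 m and y of spacer_middle in the frame of rack between -0.008 and 0.004 m and x of spacer_thick in the frame of rack between -0.006 and 0.006 m and y of spacer_thick in the frame of rack between 0.041 and 0.053 m) or (z of spacer_middle in the frame of stand between 0.031 and 0.039 m and x of spacer_middle in the frame of stand between -0.005 and 0.005 m and y of spacer_middle in the frame of stand between 0.0225 and 0.0265 m and angle between spacer_middle's own z axis and vertical below 0.1 rad and contact force between spacer_middle and bearing above 1.2 N and linear speed of each of spacer_middle, spacer_thin, spacer_thick below 0.02 m/s and z of each of spacer_thin, spacer_thick in the frame of rack below 0.014 m and angle between each of spacer_thin, spacer_thick's own z axis and vertical below 0.15 rad and x of spacer_thin in the frame of rack between -0.006 and 0.006 m and y of spacer_thin in the frame of rack between -0.055 and -0.043 m and x of spacer_thick in the frame of rack between -0.006 and 0.006 m and y of spacer_thick in the frame of rack between 0.041 and 0.053 m) or (z of spacer_thick in the frame of stand between 0.031 and 0.039 m and x of spacer_thick in the frame of stand between -0.005 and 0.005 m and y of spacer_thick in the frame of stand between 0.021 and 0.025 m and angle between spacer_thick's own z axis and vertical below 0.1 rad and contact force between spacer_thick and bearing above 1.2 N and linear speed of each of spacer_thick, spacer_thin, spacer_middle below 0.02 m/s and z of each of spacer_thin, spacer_middle in the frame of rack below 0.014 m and angle between each of spacer_thin, spacer_middle's own z axis and vertical below 0.15 rad and x of spacer_thin in the frame of rack between -0.006 and 0.006 m and y of spacer_thin in the frame of rack between -0.055 and -0.043 m and x of spacer_middle in the frame of rack between -0.006 and 0.006 m and y of spacer_middle in the frame of rack between -0.008 and 0.004 m))); the robot touches nothing.
It fails at once if a spacer is forced: pressed down with more than about 25 N, its contact forces on the countershaft adding up to over 60 N (contact force between any of spacer_thin, spacer_middle, spacer_thick and stand above 60 N).
It fails at once if the arm or the fingers press on the countershaft with more than 15 N (contact force between any of the fingers, the arm and stand above 15 N).
It fails at once if a bystander is moved by more than 30 mm (distance of any of spanner_1, screwdriver_1, flange, tape_roll, oil_can from where it was at the start of the episode above 0.03 m).
It also fails if it takes over 72 s, if anything falls off the work surface, if the arm or the gripper's body presses on something with over 40 N, if the wrist force passes 120 N, or if a joint passes its speed limit or range.

## Working session

There is one attempt and no reset: what is moved stays moved. The work goes in short steps, Python scripts to look and compute and a tool call to move; the robot and the scene stay as the last step left them, time stands still between calls to the robot, and variables do not carry over. Pictures are saved under pics/ and viewed, at most 10 in all, crops included, and the job is handed in when it is done.

Besides the shell and the picture viewer there is one more tool, called after ">>>" as name(argument=value, ...) on one line, values as JSON. servo_tool: Moves the arm, as the interface text tells. Its arguments: {"type":"object","properties":{"rows":{"type":"array"},"newtons":{"type":"number"}},"required":["rows"]}

```bash
mkdir -p pics; ls
cat > h.py <<'E'
from cell import *
import numpy as np, cv2
def K(p):
    f=200/np.tan(np.radians(p["fov_y"])/2); return f
def cam(p,s=None):
    if "rvec" in p:
        R=cv2.Rodrigues(np.array(p["rvec"],float))[0]; t=np.array(p["tvec"],float)
        return R.T,-R.T@t
    T=np.array(p["tool_from_camera"]); R=np.array(s["ee_rot"])
    return R@T[:3,:3], R@T[:3,3]+np.array(s["tcp_pos"])
def cloud(p,s=None):
    f=K(p);d=p["depth"];v,u=np.mgrid[0:400,0:640]
    c=np.stack([(u-p["cx"])/f*d,(v-p["cy"])/f*d,d],-1)
    R,t=cam(p,s); w=c@R.T+t; w[d==0]=np.nan
    return w
def save(p,n,crop=None,z=1):
    im=p["pixels"][...,::-1]
    if crop: im=im[crop[1]:crop[3],crop[0]:crop[2]]
    cv2.imwrite("pics/"+n,cv2.resize(im,None,fx=z,fy=z))
E
python3 - <<'E'
from h import *
s=sense();print(s)
for n in("top","scene"):
    p=grab_frame(n);save(p,n+"1.png");w=cloud(p)
    np.savez(n+"1.npz",w=w)
    for t in("stand","bearing","gap","seat","rack","spacer_thin","spacer_middle","spacer_thick","oil_can","flange","tape_roll","spanner_1","screwdriver_1"):
        for r in find_in(p,t)[:2]:
            c=r["centre"];print(n,t,np.round(c),round(r["score"],2),np.round(w[int(c[1]),int(c[0])],3))
E
```

```text
pics
{'clock': 0.0, 'qpos': array([ 1.21139580e+00,  3.51236541e-01,  1.65242073e+00,  6.60565500e-06,
        1.13910548e+00, -8.46188278e-02]), 'joint_velocities': array([-0.0003094 , -0.00099524,  0.00115657, -0.00075198,  0.00060475,
        0.00047835]), 'joint_efforts': array([ 2.68231794e-03, -4.97333407e+01, -2.85254645e+01,  6.99897995e-02,
        2.58495938e-02, -1.17966051e-04]), 'tcp_pos': array([0.14910635, 0.52907083, 0.24010253]), 'ee_rot': array([[-9.62483681e-01,  2.71339252e-01, -4.17153410e-04],
       [ 2.71339552e-01,  9.62483066e-01, -1.09322314e-03],
       [ 1.04868744e-04, -1.16539965e-03, -9.99999315e-01]]), 'contact_force': array([0.18640142, 1.25960821, 0.42203839]), 'torque': array([0.02117006, 0.07059427, 0.03530035]), 'grasp_force': 0.0, 'opening': 0.09290550153006048}
top stand [353. 210.] 0.97 [ 0.494 -0.144  0.088]
top bearing [330. 217.] 0.77 [ 0.477 -0.077  0.097]
top gap [355. 210.] 0.83 [ 0.49  -0.149  0.09 ]
top gap [245. 234.] 0.44 [0.448 0.173 0.041]
top seat [354. 213.] 0.75 [ 0.483 -0.144  0.084]
top rack [246. 233.] 0.77 [0.451 0.17  0.039
[... 683 characters left out ...]
cene gap [353. 241.] 0.64 [ 0.464 -0.163  0.068]
scene rack [249. 228.] 0.63 [0.421 0.128 0.041]
scene spacer_thin [250. 214.] 0.92 [0.429 0.128 0.079]
scene spacer_middle [240. 207.] 0.82 [0.448 0.176 0.082]
scene spacer_thick [232. 200.] 0.87 [0.456 0.217 0.087]
scene spacer_thick [327. 231.] 0.19 [ 0.46  -0.096  0.078]
scene oil_can [442. 237.] 0.85 [ 0.624 -0.319  0.048]
scene oil_can [240. 208.] 0.56 [0.445 0.178 0.077]
scene flange [314. 218.] 0.72 [0.599 0.049 0.014]
scene tape_roll [412. 297.] 0.68 [ 0.398 -0.351  0.022]
scene spanner_1 [248. 227.] 0.64 [0.422 0.129 0.046]
scene spanner_1 [317. 270.] 0.48 [ 0.392 -0.111  0.009]
scene screwdriver_1 [210. 236.] 0.63 [0.366 0.216 0.018]
```

Run:
```python
import cv2
a=cv2.imread("pics/top1.png")[130:310,180:450];cv2.imwrite("pics/top1c.png",cv2.resize(a,None,fx=2.9,fy=2.9,interpolation=2))
```

```text
(no output)
```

View pics/top1c.png

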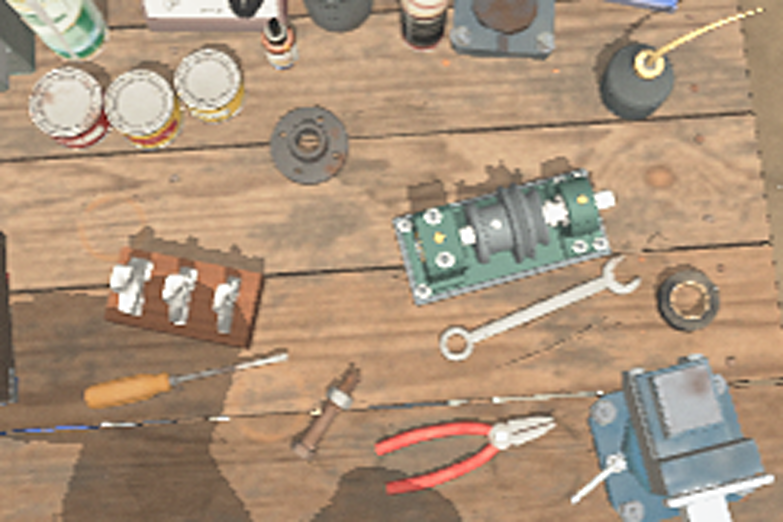

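View pics/scene1.png

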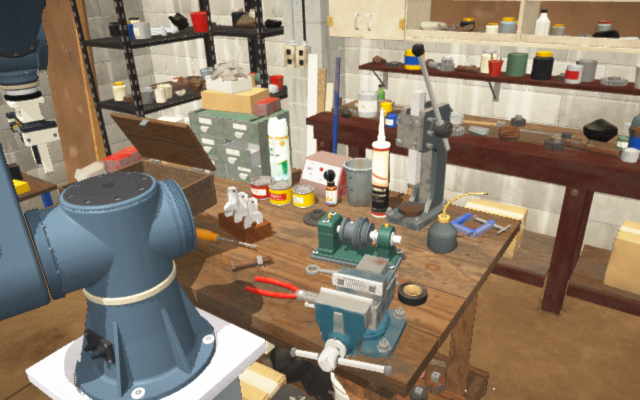

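```bash
cat >> h.py <<'E'
from scipy.spatial.transform import Rotation as Ro
def plan(pos,yaw=None,R=None):
    """shift in current tool axes (cm) and rotvec (deg) to go to pos with tool y along (-sin yaw,cos yaw), z down"""
    s=sense();R0=np.array(s["ee_rot"])
    if R is None:
        y=np.array([-np.sin(yaw),np.cos(yaw),0]);z=np.array([0,0,-1.]);R=np.stack([np.cross(y,z),y,z],1)
    print("tcp",s["tcp_pos"].round(4),"shift cm",np.round(R0.T@(np.array(pos)-s["tcp_pos"])*100,2),"turn",np.round(Ro.from_matrix(R0.T@R).as_rotvec(degrees=True),2),"clock",round(s["clock"],2))
E
python3 - <<'E'
from h import *
p=grab_frame("wrist");print(np.round(p["tool_from_camera"],3),p["fov_y"])
for n in("top","scene"):
    w=np.load(n+"1.npz")["w"].reshape(-1,3)
    w=w[np.isfinite(w).all(1)]
    for nm,(x0,x1,y0,y1,z0,z1) in dict(rack=(.38,.52,.08,.27,.037,.044),tabs=(.38,.52,.08,.27,.105,.125),hub=(.4,.56,-.3,-.02,.094,.104)).items():
        m=(w[:,0]>x0)&(w[:,0]<x1)&(w[:,1]>y0)&(w[:,1]<y1)&(w[:,2]>z0)&(w[:,2]<z1)
        q=w[m];
        if len(q)>4:
            r=cv2.minAreaRect(q[:,:2].astype(np.float32));print(n,nm,m.sum(),r,q.mean(0).round(3))
plan((.40,.17,.33),-.25)
E
```

```text
[[ 0.    -0.959 -0.283  0.08 ]
 [ 1.     0.    -0.    -0.001]
 [ 0.    -0.283  0.959 -0.144]
 [ 0.     0.     0.     1.   ]] 65.0318863519826
top rack 772 ((0.4555734395980835, 0.18082988262176514), (0.14675946533679962, 0.07604064792394638), 75.1815185546875) [0.452 0.174 0.04 ]
top tabs 134 ((0.4549442529678345, 0.1789507120847702), (0.10815302282571793, 0.02583952434360981), 75.15377044677734) [0.456 0.184 0.114]
top hub 479 ((0.5018519163131714, -0.1475633978843689), (0.06320363283157349, 0.17507778108119965), 10.944726943969727) [ 0.496 -0.125  0.098]
scene rack 361 ((0.4524754583835602, 0.17778640985488892), (0.15245795249938965, 0.07723718136548996), 79.20712280273438) [0.436 0.158 0.041]
scene tabs 164 ((0.4549125134944916, 0.17497393488883972), (0.11291755735874176, 0.0274701789021492), 75.00308990478516) [0.453 0.174 0.113]
scene hub 459 ((0.501987099647522, -0.15153518319129944), (0.06277420371770859, 0.17812614142894745), 12.82662296295166) [ 0.494 -0.139  0.098]
tcp [0.1492 0.5294 0.2406] shift cm [-33.89 -27.78  -8.94] turn [-0.    0.   -1.42] clock 1.45
```

```bash
python3 -c "
from h import *
plan((.455,.18,.26),-.259)"
```

```text
tcp [0.1492 0.5294 0.2406] shift cm [-38.91 -25.33  -1.94] turn [-0.    0.   -0.91] clock 1.45
```

>>> servo_tool(rows=[0,0,-6,0,0,0,9.3,-4.9,-3.2,0,0,0,0,9.3,-4.9,-3.2,0,0,0,0,9.3,-4.9,-3.2,0,0,0,0,9.3,-4.9,-3.2,0,0,0,0,9.3,-4.9,-3.2,0,0,0,0,9.3,-4.9,-3.2,0,0,0,0,9.3,-4.9,-3.2,0,0,0,0,9.3,-4.6,-2.9,0,0,0,-0.9,9.3,0,0,3,0,0,0,9.3])

```text
clock: 2.7
tcp_pos: [0.4577, 0.1781, 0.2716]
ee_rot: [[-0.966, 0.26, 0.004], [0.26, 0.966, 0.001], [-0.004, 0.002, -1.0]]
contact_force: [-0.6, 0.1, -0.9]
opening: 0.0932
grasp_force: 0.0
```

Run:
```python
from h import *
grab_frame("wrist");s=sense();p=grab_frame("wrist");save(p,"w1.png");w=cloud(p,s);np.savez("w1.npz",w=w)
q=w.reshape(-1,3);q=q[np.isfinite(q).all(1)]
g=lambda a,b,q=q:q[(q[:,2]>a)&(q[:,2]<b)&(abs(q[:,0]-.455)<.09)&(abs(q[:,1]-.18)<.1)].astype(np.float32)
print("rack",cv2.minAreaRect(g(.036,.045)[:,:2]),np.median(g(.036,.045)[:,2]))
t=g(.09,.14);c,si=np.cos(-.259),np.sin(-.259)
l=(t[:,:2]-[.455,.18])@np.array([[c,-si],[si,c]])
print(s["tcp_pos"])
for yc in(-.049,-.002,.047):
    m=abs(l[:,1]-yc)<.02;b=t[m];top=b[:,2]>np.percentile(b[:,2],95)-.004
    print(m.sum(),np.percentile(b[:,2],[50,95,99]),cv2.minAreaRect(b[top,:2]),np.percentile(l[m][top],[1,99],axis=0).round(4))
for n in("spacer_thin","spacer_middle","spacer_thick","rack"):
    for r in find_in(p,n)[:2]:print(n,np.round(r["centre"]),round(r["score"],2))
```

```text
Traceback (most recent call last):
cv2.error: OpenCV(4.12.0) /io/opencv/modules/imgproc/src/convhull.cpp:143: error: (-215:Assertion failed) total >= 0 && (depth == CV_32F || depth == CV_32S) in function 'convexHull'
```

View pics/w1.png

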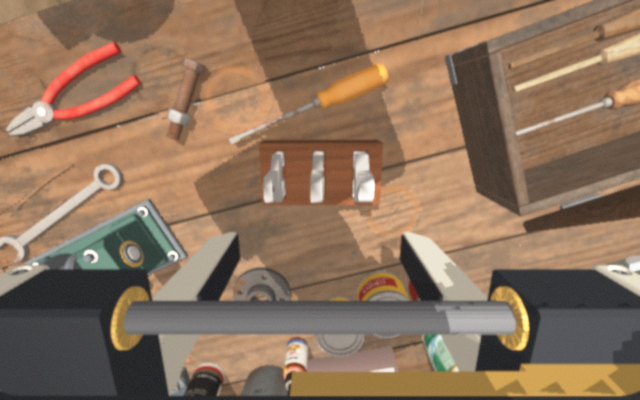

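Run:
```python
from h import *
s=sense();p=grab_frame("wrist");w=cloud(p,s)
mr=lambda a:[np.round(k,4) for k in cv2.minAreaRect(np.ascontiguousarray(a[:,:2],dtype=np.float32))]
q=w.reshape(-1,3);q=q[np.isfinite(q).all(1)]
q=q[(abs(q[:,0]-.455)<.09)&(abs(q[:,1]-.18)<.1)];print(len(q),p["cx"],p["cy"])
r=q[(q[:,2]>.036)&(q[:,2]<.045)];print("rack",mr(r),np.median(r[:,2]))
t=q[(q[:,2]>.09)&(q[:,2]<.14)];c,si=np.cos(-.259),np.sin(-.259)
l=(t[:,:2]-[.455,.18])@np.array([[c,-si],[si,c]])
print(s["tcp_pos"])
for yc in(-.049,-.002,.047):
    m=abs(l[:,1]-yc)<.02;b=t[m];top=b[:,2]>np.percentile(b[:,2],95)-.004
    print(m.sum(),np.percentile(b[:,2],[50,95,99]).round(4),mr(b[top]),np.percentile(l[m][top],[1,50,99],axis=0).round(4))
```

```text
87465 319.41194164227113 197.17306919233636
rack [array([0.4558, 0.1784]), array([0.1463, 0.0762]), np.float64(75.0095)] 0.040366301810329075
[0.45415322 0.17931854 0.26835455]
345 [0.113  0.1169 0.1175] [array([0.4414, 0.1282]), array([0.0084, 0.0226]), np.float64(75.4793)] [[-0.0095 -0.0574]
 [-0.     -0.0533]
 [ 0.0114 -0.0494]]
342 [0.1151 0.1171 0.1175] [array([0.4539, 0.1736]), array([0.0099, 0.0216]), np.float64(74.7153)] [[-0.0093 -0.0114]
 [ 0.0001 -0.0064]
 [ 0.0102 -0.0016]]
468 [0.1148 0.1172 0.1176] [array([0.4666, 0.2211]), array([0.0139, 0.0213]), np.float64(77.0629)] [[-0.0092  0.0359]
 [ 0.0002  0.0426]
 [ 0.0111  0.0497]]
```

```bash
python3 -c "
from h import *
plan((.485,-.103,.23),.2)"
```

```text
tcp [0.4545 0.18   0.27  ] shift cm [-10.22 -26.56   4.01] turn [ -0.04  -0.14 -26.33] clock 2.85
```

>>> servo_tool(rows=[-2.05,-5.3,0.8,0,0,0,9.3,-2.05,-5.3,0.8,0,0,0,9.3,-2.05,-5.3,0.8,0,0,0,9.3,-2.05,-5.3,0.8,0,0,0,9.3,-2.05,-5.3,0.8,0,0,0,9.3,0,0,0,0,0,-8.8,9.3,0,0,0,0,0,-8.8,9.3,0,0,0,0,0,-8.8,9.3,0,0,0,0,0,0,9.3])

```text
clock: 3.98
tcp_pos: [0.4866, -0.1016, 0.2318]
ee_rot: [[-0.98, -0.2, 0.001], [-0.2, 0.98, -0.0], [-0.001, -0.001, -1.0]]
contact_force: [0.0, 1.0, -0.0]
opening: 0.0933
grasp_force: 0.0
```

Run:
```python
from h import *
s=sense();p=grab_frame("wrist");save(p,"w2.png",(160,60,560,360),2);w=cloud(p,s);np.savez("w2.npz",w=w,px=p["pixels"])
mr=lambda a:[np.round(k,4) for k in cv2.minAreaRect(np.ascontiguousarray(a[:,:2],dtype=np.float32))]
print(s["tcp_pos"],s["ee_rot"])
q=w.reshape(-1,3);q=q[np.isfinite(q).all(1)]
q=q[(abs(q[:,0]-.495)<.12)&(abs(q[:,1]+.13)<.16)]
for a,b in((.0945,.0995),(.004,.02)):
    m=q[(q[:,2]>a)&(q[:,2]<b)];print(a,len(m),mr(m),np.median(m[:,2]))
```

```text
[ 0.48662135 -0.10161425  0.23176493] [[-9.79721694e-01 -2.00358825e-01  1.32081519e-03]
 [-2.00359511e-01  9.79722359e-01 -4.08046717e-04]
 [-1.21227642e-03 -6.64410107e-04 -9.99999044e-01]]
0.0945 3647 [array([ 0.5006, -0.1512]), array([0.0605, 0.1767]), np.float64(11.2831)] 0.09711466960897774
0.004 6991 [array([ 0.5121, -0.134 ]), array([0.3326, 0.2152]), np.float64(28.8499)] 0.008818844781882884
```

View pics/w2.png

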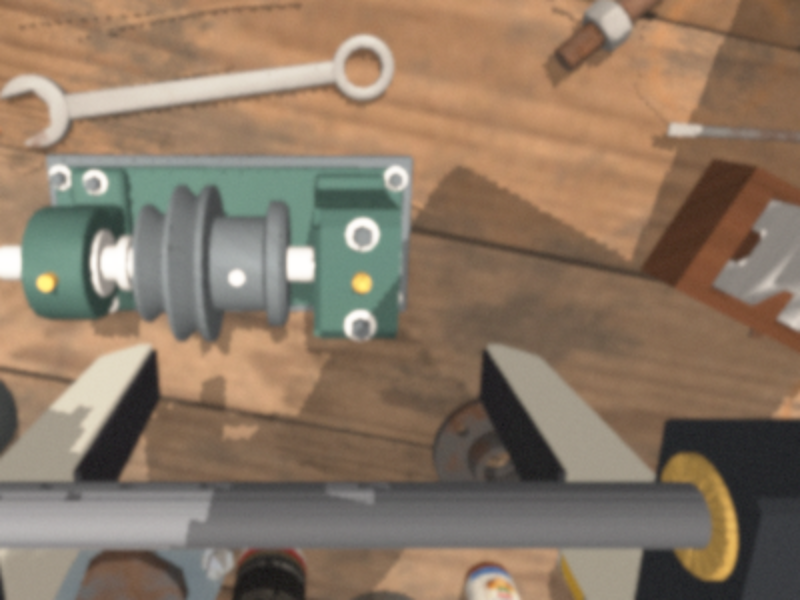

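Run:
```python
from h import *
d=np.load("w2.npz");w=d["w"];a=.1975
for a in(.1975,.205):
    R=np.array([[np.cos(a),-np.sin(a)],[np.sin(a),np.cos(a)]])
    print(a)
    q=w.reshape(-1,3);q=q[np.isfinite(q).all(1)]
    l=(q[:,:2]-[.4985,-.132])@R
    # base plate extents
    m=(q[:,2]>.004)&(q[:,2]<.016)&(abs(l[:,0])<.05)&(abs(l[:,1])<.115)
    print("plate",np.percentile(l[m],[.3,99.7],axis=0).round(4),np.median(q[m,2]))
    for x0 in(-.024,-.016,-.008,.008,.016,):
        m=(abs(l[:,0]-x0)<.004)&(q[:,2]>.09)&(abs(l[:,1]-.02)<.07)
        if x0==.008: pass
        ys=np.sort(l[m,1]);g=np.diff(ys);k=g.argsort()[-2:]
        print(x0,[(ys[i].round(4),ys[i+1].round(4)) for i in k],ys[-1].round(4))
    m=(q[:,2]>.094)&(q[:,2]<.0995)&(l[:,1]>.027)&(l[:,1]<.08);print("bearing",np.percentile(l[m],[.5,99.5],axis=0).round(4))
    m=(q[:,2]>.097)&(q[:,2]<.102)&(l[:,1]>.0)&(l[:,1]<.027);print("hub",np.percentile(l[m],[1,50,99],axis=0).round(4))
# profile
R=np.array([[np.cos(.2),-np.sin(.2)],[np.sin(.2),np.cos(.2)]]);l=(q[:,:2]-[.4985,-.132])@R
m=(abs(l[:,0]+.012)<.0015)&(l[:,1]>0)&(l[:,1]<.05);o=l[m,1].argsort();print(np.c_[l[m,1],q[m,2]][o].round(4)[::2].tolist())
r=d["px"];np.save("px.npy",r)
```

```text
0.1975
plate [[-0.0483 -0.1141]
 [ 0.0461  0.0857]] 0.013688178547864138
-0.024 [(np.float64(0.0145), np.float64(0.0255)), (np.float64(-0.0148), np.float64(0.007))] 0.0881
-0.016 [(np.float64(0.0688), np.float64(0.0776)), (np.float64(0.0155), np.float64(0.0293))] 0.09
-0.008 [(np.float64(0.069), np.float64(0.0776)), (np.float64(0.0155), np.float64(0.0293))] 0.0809
0.008 [(np.float64(-0.041), np.float64(-0.0383)), (np.float64(0.0154), np.float64(0.0294))] 0.0689
0.016 [(np.float64(0.0159), np.float64(0.0294)), (np.float64(-0.02), np.float64(0.0054))] 0.0691
bearing [[-0.0293  0.0293]
 [ 0.0274  0.0687]]
hub [[-0.0152  0.0062]
 [-0.0016  0.0109]
 [ 0.0135  0.0155]]
0.205
plate [[-0.0485 -0.1143]
 [ 0.0463  0.0857]] 0.013688770185590171
-0.024 [(np.float64(0.0147), np.float64(0.0257)), (np.float64(-0.0147), np.float64(0.0072))] 0.09
-0.016 [(np.float64(0.0689), np.float64(0.0777)), (np.float64(0.0156), np.float64(0.0294))] 0.09
-0.008 [(np.float64(0.069), np.float64(0.0777)), (np.float64(0.0156), np.float64(0.0294))] 0.0809
0.008 [(np.float64(-0.0411), np.float64(-0.0383)), (np.float64(
[... 1039 characters left out ...]
49], [0.0252, 0.014], [0.0263, 0.0135], [0.0263, 0.0144], [0.0275, 0.0146], [0.0294, 0.0947], [0.0294, 0.0953], [0.0303, 0.0957], [0.0303, 0.0957], [0.0312, 0.0964], [0.0321, 0.0968], [0.0321, 0.0984], [0.0331, 0.0981], [0.034, 0.0979], [0.034, 0.0959], [0.0349, 0.0977], [0.0358, 0.0988], [0.0358, 0.0984], [0.0367, 0.0972], [0.0376, 0.0978], [0.0377, 0.0967], [0.0386, 0.0971], [0.0395, 0.0973], [0.0395, 0.0967], [0.0404, 0.097], [0.0413, 0.0982], [0.0413, 0.0968], [0.0422, 0.0977], [0.0431, 0.0983], [0.0432, 0.0962], [0.0441, 0.0973], [0.045, 0.0983], [0.045, 0.0972], [0.0459, 0.0973], [0.0468, 0.0981], [0.0468, 0.0978], [0.0478, 0.0969], [0.0487, 0.0979], [0.0487, 0.0966], [0.0496, 0.0973]]
```

```bash
python3 -c "
from h import *
plan((.4675,.2235,.15),-.262)"
```

```text
tcp [ 0.4866 -0.1017  0.2316] shift cm [-4.56 32.25  8.14] turn [-2.000e-02  7.000e-02  2.643e+01] clock 4.03
```

>>> servo_tool(rows=[-0.76,5.37,0,0,0,0,3,-0.76,5.37,0,0,0,0,3,-0.76,5.37,0,0,0,0,3,-0.76,5.37,0,0,0,0,3,-0.76,5.37,0,0,0,0,3,-0.76,5.4,0,0,0,0,3,0,0,2,0,0,8.8,3,0,0,2,0,0,8.8,3,0,0,2,0,0,8.8,3,0,0,2,0,0,0,3])

```text
clock: 5.28
tcp_pos: [0.4663, 0.2235, 0.1506]
ee_rot: [[-0.965, 0.261, 0.001], [0.261, 0.965, 0.0], [-0.001, 0.0, -1.0]]
contact_force: [0.6, 0.3, -1.2]
opening: 0.0298
grasp_force: 0.0
```

```bash
python3 -c "
from h import *
grab_frame('wrist');plan((.4675,.2235,.111),-.262);print(sense()['ee_rot'].round(4))"
```

```text
tcp [0.4652 0.223  0.1482] shift cm [-0.22  0.11  3.72] turn [-0.09 -0.13 -0.03] clock 5.33
[[-9.657e-01  2.595e-01 -2.600e-03]
 [ 2.595e-01  9.657e-01 -9.000e-04]
 [ 2.200e-03 -1.600e-03 -1.000e+00]]
```

>>> servo_tool(rows=[-0.1,0.05,1.9,0,0,0,3,-0.1,0.05,1.8,0,0,0,3,0,0,0,0,0,0,3,0,0,0,0,0,0,3])

```text
clock: 5.82
tcp_pos: [0.4688, 0.2237, 0.1146]
ee_rot: [[-0.966, 0.257, 0.001], [0.257, 0.966, 0.0], [-0.001, 0.001, -1.0]]
contact_force: [-0.4, -0.0, 0.3]
opening: 0.0301
grasp_force: 0.0
```

```bash
python3 -c "
from h import *
plan((.4675,.2235,.111),-.262)"
```

```text
tcp [0.4688 0.2237 0.1146] shift cm [ 0.12 -0.06  0.36] turn [0.04 0.05 0.12] clock 5.83
```

>>> servo_tool(rows=[0.05,0,0.25,0,0,0,3,0,0,0,0,0,0,1,0,0,0,0,0,0,1,0,0,0,0,0,0,1,0,0,0,0,0,0,1], newtons=40)

```text
clock: 6.45
tcp_pos: [0.468, 0.2236, 0.1113]
ee_rot: [[-0.967, 0.256, 0.0], [0.256, 0.967, 0.0], [-0.0, 0.0, -1.0]]
contact_force: [-0.8, 0.6, 3.6]
opening: 0.0138
grasp_force: 40.0
```

```bash
python3 -c "
from h import *
for i in range(3):
  s=sense();print(s['tcp_pos'].round(4),s['contact_force'].round(1),s['torque'].round(2),s['opening'],s['grasp_force']); p=grab_frame('wrist')
save(p,'w3.png')"
```

```text
[0.468  0.2236 0.1113] [-0.8  0.6  3.6] [0.11 0.13 0.02] 0.013813097309455872 39.97347056865692
[0.4681 0.2236 0.1114] [-0.8  0.8  3.8] [0.13 0.14 0.05] 0.013525260619242852 39.9738872051239
[0.468  0.2236 0.1113] [-0.5 -0.   3.7] [ 0.11  0.11 -0.  ] 0.013408354651701867 39.9741929769516
```

View pics/w3.png

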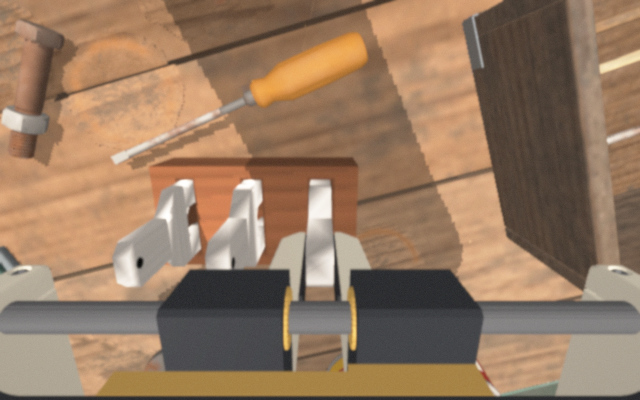

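>>> servo_tool(rows=[0,0,-2,0,0,0,1,0,0,-3,0,0,0,1,0,0,-4,0,0,0,1,0,0,-3.5,0,0,0,1,0,0,0,0,0,0,1,0,0,0,0,0,0,1])

```text
clock: 7.35
tcp_pos: [0.4673, 0.2233, 0.2347]
ee_rot: [[-0.967, 0.256, -0.002], [0.256, 0.967, -0.001], [0.002, -0.001, -1.0]]
contact_force: [-0.5, 0.3, -2.8]
opening: 0.0134
grasp_force: 40.0
```

```bash
python3 -c "
from h import *
s=sense();print(s['contact_force'].round(1),s['torque'].round(2),s['opening'],s['grasp_force'])
plan((.4946,-.1129,.235),.199)"
```

```text
[-0.5  0.3 -2.8] [ 0.   -0.03  0.  ] 0.013370930626473846 39.96845483779907
tcp [0.4673 0.2233 0.2347] shift cm [-1.125e+01 -3.180e+01 -1.000e-02] turn [ -0.05  -0.11 -26.25] clock 7.35
```

>>> servo_tool(rows=[-1.4,-4,0,0,0,0,1,-1.65,-4.7,0,0,0,0,1,-1.65,-4.7,0,0,0,0,1,-1.65,-4.7,0,0,0,0,1,-1.65,-4.7,0,0,0,0,1,-1.65,-4.6,0,0,0,0,1,-1.6,-4.4,0,0,0,0,1,0,0,0,0,0,-8.75,1,0,0,0,0,0,-8.75,1,0,0,0,0,0,-8.75,1])

```text
clock: 8.6
tcp_pos: [0.4945, -0.1126, 0.2342]
ee_rot: [[-0.979, -0.202, -0.003], [-0.202, 0.979, 0.001], [0.003, 0.002, -1.0]]
contact_force: [-0.2, -0.3, -2.5]
opening: 0.0135
grasp_force: 40.0
```

>>> servo_tool(rows=[0,0,0,0,0,0,1,0,0,0,0,0,0,1,0,0,0,0,0,0,1])

```text
clock: 8.98
tcp_pos: [0.4951, -0.1126, 0.2358]
ee_rot: [[-0.981, -0.196, -0.001], [-0.196, 0.981, 0.0], [0.0, 0.0, -1.0]]
contact_force: [-0.5, 1.2, -1.8]
opening: 0.0138
grasp_force: 40.0
```

Run:
```python
from h import *
s=sense();p=grab_frame("wrist");save(p,"w4.png");w=cloud(p,s)
plan((.4946,-.1129,.21),.199);print(s['contact_force'].round(1))
a=.199;R=np.array([[np.cos(a),-np.sin(a)],[np.sin(a),np.cos(a)]])
q=w.reshape(-1,3);q=q[np.isfinite(q).all(1)]
l=(q[:,:2]-[.4985,-.132])@R
m=(q[:,2]>.094)&(q[:,2]<.0995)&(l[:,1]>.03)&(l[:,1]<.08);print("bearing",m.sum(),np.percentile(l[m],[.5,99.5],axis=0).round(4))
for x0 in(-.026,-.02,-.014):
    m=(abs(l[:,0]-x0)<.003)&(q[:,2]>.085)&(q[:,2]<.102)&(abs(l[:,1]-.03)<.045)
    ys=np.sort(l[m,1]);g=np.diff(ys);k=g.argsort()[-2:];print(x0,len(ys),[(ys[i].round(4),ys[i+1].round(4)) for i in k])
tl=(s["tcp_pos"][:2]-[.4985,-.132])@R;print("tcp local",tl)
m=(q[:,2]>.11)&(q[:,2]<.19)&(abs(l[:,0]-tl[0])<.04)&(abs(l[:,1]-tl[1])<.012);print("spacer",m.sum(),np.percentile(l[m],[1,99],axis=0).round(4),np.percentile(q[m,2],[1,99]).round(3))
```

```text
tcp [ 0.4951 -0.1126  0.2359] shift cm [ 0.06 -0.02  2.59] turn [ 0.01 -0.02 -0.08] clock 9.03
[-0.5  1.2 -1.8]
bearing 2137 [[-0.0289  0.0301]
 [ 0.0279  0.0687]]
-0.026 355 [(np.float64(0.0133), np.float64(0.0142)), (np.float64(0.0152), np.float64(0.0291))]
-0.02 317 [(np.float64(0.0482), np.float64(0.0548)), (np.float64(0.0152), np.float64(0.0291))]
-0.014 461 [(np.float64(0.0059), np.float64(0.0069)), (np.float64(0.0143), np.float64(0.0292))]
tcp local [0.0005099  0.01970136]
spacer 434 [[-0.0278  0.0127]
 [-0.0243  0.0264]] [0.135 0.19 ]
```

View pics/w4.png

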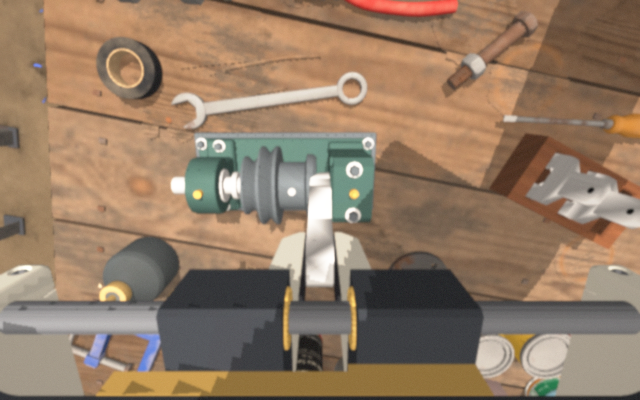

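>>> servo_tool(rows=[0,0,1.3,0,0,0,1,0,0,1.2,0,0,0,1,0,0,0.4,0,0,0,1,0,0,0.4,0,0,0,1,0,0,0.3,0,0,0,1,0,0,0,0,0,0,1,0,0,0,0,0,0,1])

```text
clock: 9.9
tcp_pos: [0.4953, -0.1127, 0.2003]
ee_rot: [[-0.98, -0.198, 0.0], [-0.198, 0.98, -0.0], [-0.0, -0.0, -1.0]]
contact_force: [0.4, 0.2, -2.1]
opening: 0.0134
grasp_force: 40.0
```

>>> servo_tool(rows=[0,0,0.25,0,0,0,1,0,0,0.25,0,0,0,1,0,0,0,0,0,0,1,0,0,0,0,0,0,1])

```text
clock: 10.4
tcp_pos: [0.4952, -0.1127, 0.1951]
ee_rot: [[-0.98, -0.198, 0.0], [-0.198, 0.98, -0.0], [-0.0, -0.0, -1.0]]
contact_force: [-0.6, 0.8, -2.2]
opening: 0.0139
grasp_force: 40.0
```

>>> servo_tool(rows=[0,0,0.1,0,0,0,1,0,0.07,0,0,0,0,1,0,0.06,0,0,0,0,1,0,0,0,0,0,0,1,0,0,0,0,0,0,1])

```text
clock: 11.02
tcp_pos: [0.495, -0.1114, 0.1942]
ee_rot: [[-0.98, -0.198, 0.0], [-0.198, 0.98, -0.0], [-0.0, -0.0, -1.0]]
contact_force: [0.0, 0.2, -2.5]
opening: 0.0137
grasp_force: 40.0
```

>>> servo_tool(rows=[0,0.06,0,0,0,0,1,0,0,0,0,0,0,1,0,0,0,0,0,0,1])

```text
clock: 11.4
tcp_pos: [0.4948, -0.1108, 0.1941]
ee_rot: [[-0.98, -0.198, -0.0], [-0.198, 0.98, -0.0], [0.0, 0.0, -1.0]]
contact_force: [-0.2, -0.1, -2.0]
opening: 0.0136
grasp_force: 40.0
```

>>> servo_tool(rows=[0,0.05,0,0,0,0,1,0,0,0,0,0,0,1,0,0,0,0,0,0,1])

```text
clock: 11.78
tcp_pos: [0.4947, -0.1103, 0.1941]
ee_rot: [[-0.98, -0.198, 0.0], [-0.198, 0.98, -0.0], [-0.0, -0.0, -1.0]]
contact_force: [-0.1, -0.1, -1.4]
opening: 0.0139
grasp_force: 40.0
```

>>> servo_tool(rows=[0,0.05,0,0,0,0,1,0,0,0,0,0,0,1,0,0,0,0,0,0,1])

```text
clock: 12.15
tcp_pos: [0.4947, -0.11, 0.1942]
ee_rot: [[-0.98, -0.198, 0.0], [-0.198, 0.98, -0.0], [-0.0, -0.0, -1.0]]
contact_force: [0.8, -3.8, -2.6]
opening: 0.0136
grasp_force: 40.0
```

>>> servo_tool(rows=[0,-0.02,0.2,0,0,0,1,0,0,0.2,0,0,0,1,0,0,0,0,0,0,1])

```text
clock: 12.52
tcp_pos: [0.4947, -0.11, 0.1899]
ee_rot: [[-0.98, -0.198, 0.0], [-0.198, 0.98, -0.0], [-0.0, -0.0, -1.0]]
contact_force: [0.8, -3.1, -4.1]
opening: 0.0138
grasp_force: 40.0
```

>>> servo_tool(rows=[0,0,0.2,0,0,0,1,0,0,0.2,0,0,0,1,0,0,0,0,0,0,1])

```text
clock: 12.9
tcp_pos: [0.4946, -0.11, 0.1859]
ee_rot: [[-0.98, -0.198, -0.0], [-0.198, 0.98, -0.0], [0.0, -0.0, -1.0]]
contact_force: [1.7, -2.5, -4.3]
opening: 0.014
grasp_force: 40.0
```

>>> servo_tool(rows=[0,0,0.2,0,0,0,1,0,0,0.2,0,0,0,1,0,0,0,0,0,0,1])

```text
clock: 13.28
tcp_pos: [0.4946, -0.11, 0.1819]
ee_rot: [[-0.98, -0.198, -0.0], [-0.198, 0.98, 0.0], [0.0, 0.0, -1.0]]
contact_force: [1.8, -4.0, -4.0]
opening: 0.0139
grasp_force: 40.0
```

>>> servo_tool(rows=[0,0,0.2,0,0,0,1,0,0,0.1,0,0,0,1,0,0,0,0,0,0,1])

```text
clock: 13.65
tcp_pos: [0.4948, -0.11, 0.1793]
ee_rot: [[-0.98, -0.198, 0.0], [-0.198, 0.98, -0.0], [-0.0, -0.0, -1.0]]
contact_force: [0.8, -2.8, 2.6]
opening: 0.0138
grasp_force: 40.0
```

>>> servo_tool(rows=[0,0,0.1,0,0,0,1,0,0,0.1,0,0,0,1,0,0,0,0,0,0,1])

```text
clock: 14.02
tcp_pos: [0.4947, -0.11, 0.177]
ee_rot: [[-0.98, -0.198, 0.0], [-0.198, 0.98, -0.0], [-0.0, -0.0, -1.0]]
contact_force: [0.4, -2.4, 1.9]
opening: 0.0134
grasp_force: 40.0
```

>>> servo_tool(rows=[0,0,0.2,0,0,0,1,0,0,0.2,0,0,0,1,0,0,0.2,0,0,0,1,0,0,0,0,0,0,1])

```text
clock: 14.52
tcp_pos: [0.4946, -0.11, 0.1708]
ee_rot: [[-0.98, -0.198, -0.0], [-0.198, 0.98, 0.0], [0.0, 0.0, -1.0]]
contact_force: [1.6, -4.0, -2.3]
opening: 0.0138
grasp_force: 40.0
```

>>> servo_tool(rows=[0,0,0.3,0,0,0,1,0,0,0.3,0,0,0,1,0,0,0.3,0,0,0,1,0,0,0,0,0,0,1])

```text
clock: 15.02
tcp_pos: [0.4946, -0.11, 0.1617]
ee_rot: [[-0.98, -0.198, -0.0], [-0.198, 0.98, 0.0], [0.0, 0.0, -1.0]]
contact_force: [2.8, -3.3, -4.3]
opening: 0.0136
grasp_force: 40.0
```

>>> servo_tool(rows=[0,0,0.3,0,0,0,1,0,0,0.3,0,0,0,1,0,0,0.3,0,0,0,1])

```text
clock: 15.4
tcp_pos: [0.4947, -0.11, 0.153]
ee_rot: [[-0.98, -0.198, -0.0], [-0.198, 0.98, -0.0], [0.0, -0.0, -1.0]]
contact_force: [1.1, -3.4, 2.9]
opening: 0.0136
grasp_force: 40.0
```

>>> servo_tool(rows=[0,0,0.3,0,0,0,1,0,0,0.3,0,0,0,1,0,0,0.2,0,0,0,1])

```text
clock: 15.78
tcp_pos: [0.4947, -0.11, 0.1449]
ee_rot: [[-0.98, -0.198, -0.0], [-0.198, 0.98, 0.0], [0.0, 0.0, -1.0]]
contact_force: [1.5, -3.4, 2.3]
opening: 0.014
grasp_force: 40.0
```

>>> servo_tool(rows=[0,0,0.2,0,0,0,1,0,0,0.2,0,0,0,1,0,0,0.1,0,0,0,1])

```text
clock: 16.15
tcp_pos: [0.4947, -0.11, 0.14]
ee_rot: [[-0.98, -0.198, -0.0], [-0.198, 0.98, -0.0], [0.0, -0.0, -1.0]]
contact_force: [0.4, -3.9, 3.6]
opening: 0.0139
grasp_force: 40.0
```

>>> servo_tool(rows=[0,0,0.07,0,0,0,1,0,0,0,0,0,0,1])

```text
clock: 16.4
tcp_pos: [0.4947, -0.11, 0.1393]
ee_rot: [[-0.98, -0.198, -0.0], [-0.198, 0.98, 0.0], [0.0, 0.0, -1.0]]
contact_force: [1.7, -3.6, 1.3]
opening: 0.0139
grasp_force: 40.0
```

>>> servo_tool(rows=[0,0,0.05,0,0,0,1,0,0,0,0,0,0,1])

```text
clock: 16.65
tcp_pos: [0.4947, -0.11, 0.1389]
ee_rot: [[-0.98, -0.198, -0.0], [-0.198, 0.98, -0.0], [0.0, 0.0, -1.0]]
contact_force: [0.8, -3.2, 2.5]
opening: 0.0139
grasp_force: 40.0
```

>>> servo_tool(rows=[0,0,0.05,0,0,0,1,0,0,0,0,0,0,1])

```text
clock: 16.9
tcp_pos: [0.4947, -0.11, 0.1384]
ee_rot: [[-0.98, -0.198, -0.0], [-0.198, 0.98, 0.0], [0.0, 0.0, -1.0]]
contact_force: [0.7, -3.0, 2.4]
opening: 0.014
grasp_force: 40.0
```

>>> servo_tool(rows=[0,0,0.05,0,0,0,1,0,0,0,0,0,0,1])

```text
clock: 17.15
tcp_pos: [0.4947, -0.11, 0.1382]
ee_rot: [[-0.98, -0.198, 0.0], [-0.198, 0.98, -0.0], [-0.0, -0.0, -1.0]]
contact_force: [0.3, -2.1, 5.3]
opening: 0.0135
grasp_force: 40.0
```

>>> servo_tool(rows=[0,0,0.05,0,0,0,1,0,0,0,0,0,0,1])

```text
clock: 17.4
tcp_pos: [0.4948, -0.11, 0.1381]
ee_rot: [[-0.98, -0.198, 0.0], [-0.198, 0.98, -0.0], [-0.0, -0.0, -1.0]]
contact_force: [-2.4, -1.9, 11.6]
opening: 0.0138
grasp_force: 40.0
```

>>> servo_tool(rows=[0,0,-0.06,0,0,0,1,0,0,0,0,0,0,2.6,0,0,0,0,0,0,2.6,0,0,-1,0,0,0,2.6,0,0,-3,0,0,0,2.6,0,0,-5,0,0,0,2.6,0,0,-3,0,0,0,2.6,0,0,0,0,0,0,2.6,0,0,0,0,0,0,2.6])

```text
clock: 18.52
tcp_pos: [0.4942, -0.1098, 0.2573]
ee_rot: [[-0.98, -0.198, -0.001], [-0.198, 0.98, 0.0], [0.001, 0.001, -1.0]]
contact_force: [0.7, -0.2, -0.7]
opening: 0.0261
grasp_force: 0.0
```

Run:
```python
from h import *
s=sense();p=grab_frame("wrist");save(p,"w5.png");w=cloud(p,s);print(s["tcp_pos"],s["contact_force"])
a=.199;R=np.array([[np.cos(a),-np.sin(a)],[np.sin(a),np.cos(a)]])
q=w.reshape(-1,3);q=q[np.isfinite(q).all(1)]
l=(q[:,:2]-[.4985,-.132])@R
m=(q[:,2]>.12)&(q[:,2]<.16)&(abs(l[:,0])<.03)&(abs(l[:,1]-.02)<.03)
print("tab",m.sum(),np.percentile(q[m,2],[5,50,95]).round(4),np.percentile(l[m],[2,98],axis=0).round(4))
```

```text
[ 0.49419646 -0.10981476  0.25725388] [ 0.66912324 -0.15517459 -0.67009703]
tab 542 [0.1274 0.1424 0.144 ] [[-0.0133  0.015 ]
 [ 0.0126  0.0288]]
```

View pics/w5.png

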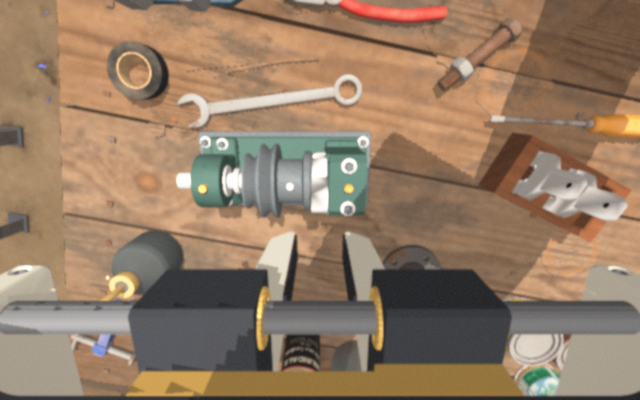

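The picture shows the thick spacer upright between hub and bearing (near pixel 320,180), with its tab top at about 143 mm as expected when home. The other two are in the rack (near 570,185) and the gripper is clear.

```bash
python3 -c "
from cell import *
print(hand_in())"
```

```text
the job is handed in; nothing more can be done
None
```

The thick (14 mm) spacer slid in with about 5 N of drag and sits home astride the shaft, tab top at about 143 mm; the thin and middle ones were never lifted from their slots (camera depth put the gap at about 13 mm, too wide for them), and I handed the job in at about 18.6 s with no verdict shown.

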